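Snuff the lantern candle

ROBOT

A 7-joint arm with a two-finger parallel gripper is mounted at the origin on a cart in front of the work surface, level with it; the furniture and walls round the work are solid. World frame = base frame: x ahead of the robot, y to its left, z up, the work surface at z = 0. Lengths are in m, angles in rad, forces in N, time in s.
With the tool pointing down it reaches from about 0.425 to 0.875 m from the base axis. Payload 8.4 kg.
Tool frame: the origin (TCP) lies midway between the tips of the shut fingers; the grasp point (between the pads) lies 19 mm behind it; z points along the fingers, y is the line along which they close (so a half turn about z gives the same grasp; the last joint's range is limited). The gripper opens to 87 mm and grips with 3 to 60 N. Pads are 19 mm wide; open, the fingers measure 117 mm over their backs; the gripper's body (75 mm by 190 mm) begins 51 mm behind the grasp point.
Start: joints at [-1.336, 0.333, 0.04, 1.465, -0.013, 1.343, -0.059], TCP at [0.213, 0.614, 0.223] pointing down, gripper open.
Joint ranges: [-2.58, 2.58], [-0.38, 2.09], [-1.3, 1.39], [0.25, 2.4], [-1.5, 4.64], [0.08, 2.09], [-2.65, 2.65]. Speed limits (rad/s): [2.22, 2.22, 2.79, 2.79, 3.14, 3.14, 3.14].

INTERFACE

Orientations are given as a unit quaternion [w, x, y, z].
In Python, from rig import bot gives the robot as it stands.
- The arm moves only by the shell command python3 -m inch 'ROWS' [FORCE]. ROWS is JSON, a list of rows, each a list of 7 numbers: the shift along the world's x, y, z in m, then the turn, a rotation vector about the world's x, y, z in rad, then the finger opening in m, from 0 to 0.087. A call has 1 to 10 rows; each row is the pose to reach, as a shift and turn from the pose commanded when the call began; what a row does not reach only later rows make up. A row lasts 1/12 s, in which the tool goes at most 41.7 mm and 7.16 degrees, less where a joint would pass 70% of its speed; a pose out of reach is approached as far as the arm can. A call with a gripper value outside its range is refused whole. The fingers move at their own pace and stop on an object; FORCE is the grip in N (left out, the last holds). Time passes only in rows, so rows that repeat a pose let the fingers close. It gives the time, the measured TCP pose, the force, the opening and the grip force at its end, in the units of the state.
- bot.read_state(): the state, without advancing time (a new reading comes with each control period).
- bot.snapshot(name): name is "scene" or "top" or "wrist"; returns the picture (400x640x3 uint8, red, green, blue); there is no depth.
- bot.camera_info(name): a dict with "intrinsics" (3x3 intrinsics, pixels), "world_from_camera" (4x4, takes a point from camera to world coordinates); the wrist camera has in their place "hand_eye" (4x4, takes a point from camera to tool coordinates, whose origin is the TCP and whose axes are the flange's). Camera axes: x right, y up, looking along -z (the intrinsics and any distortion apply to the point x, -y, -z); pixel columns grow to the right and rows downward; lengths in m; the calibration is good to about 2 mm. A picture is of the moment at which its call begins: read the wrist's pose just before it. camera_info takes no time and is no camera call.
- bot.finish_job(): hands the job in; it is judged then, once.
The state is a dict: "t": time; "qpos": joint angles; "qd": joint speeds; "tau": joint torques, N m; "position": TCP position; "eef_rot": TCP orientation; "contact_force": force on the tool from outside, world axes, zero at the start; "ft_torque": the same for the moment, N m; "gripper_width": opening from 0.0 (shut) to 1.0 (fully open); "grasp_force": force on a finger pad.
Only numpy, scipy, OpenCV 4.12 (cv2) and the standard library are available. Lean on these libraries where they do the work, as an engineer would, in place of code of your own. Each camera call takes 0.05 s, during which the arm holds its last target. There are 200 camera calls.

TASK

Closing time: put out the tealight in the open-fronted lantern. Take the brass snuffer out of its slotted stand, reach in under the lantern's roof, lower the bell level and centred over the flame right down to the wax, without knocking the glass or pressing hard, and hold it there for a second or so; then hang the snuffer back by its collar in the stand and let go. Leave the lantern, its candle glass and everything else on the bar where they are.

Things in the scene. Friction and masses are not known exactly. Their poses are not given: they have to be found in the camera images.
- snuffer: Brass candle snuffer with a wooden grip, 130 g, hung upright in its stand. Origin: where the straight handle meets the bell; +z runs up the handle. The bell lies below the origin, bent 30 degrees off the handle's line towards the snuffer's -x: lean the handle's top 30 degrees towards its -x and the bell stands level. Handle upright, the bell's lowest point is 46 mm below the origin.
- handle_grip (a point): Point in the upper half of the snuffer's dark wooden grip, on the handle's axis 185 mm above the snuffer's origin, axes as the snuffer's. Grip 18 mm along x, 14 mm along y, from 130 to 222 mm above that origin; the handle ends at 225 mm. Take it from above, in line with the handle. Below it are the collar and a round shank 8.4 mm thick.
- bell_mouth (a point): Centre of the bell's mouth, at (-21, 0, -36.4) mm in the snuffer's frame; its z axis is the bell's axis from mouth to top, vertical when the bell is level. Bell 37 mm across outside and 33 mm inside at the mouth, narrowing to 12 mm at the top; 44 mm high, inside 36 mm deep.
- collar (a point): Centre of the underside of the snuffer's square flat collar (23 x 23 mm, 5 mm thick), on the handle's axis 125 mm above the snuffer's origin. By it the snuffer hangs on the stand's arm.
- stand: Dark steel snuffer stand, fixed to the bar. Origin: centre of its round foot (104 mm across, 12 mm high) on the bar. A post 41 mm behind (+x), topped by a ball 216 mm high, carries a flat arm with a slot open to the front (-x). The snuffer hangs upright on the stand's axis, shank in the slot, its x axis about along the stand's x, the bell 23 mm above the foot.
- seat (a point): Where the centre of the collar's underside belongs: on the stand's axis at the arm's upper face, 206 mm above the bar; axes as the stand's. The arm is 6 mm thick. A stop 16 to 20 mm behind (+x) rises 5 mm above the arm.
- slot_end (a point): Front end of the stand's slot, 24 mm in front (-x) of the seat at the arm's upper face. Slot 13 mm wide, a tine 12 mm wide either side. The last 5 mm of the tines turn up 4 mm above the arm, so the collar must be lifted over them (10 mm is ample) to slide out or in along the stand's x.
- lantern: Black steel candle lantern, about 1.6 kg, loose. Origin: centre of its base (120 x 120 mm) on the bar; the open front faces its -x, glass sides, steel back. Floor 8 mm above the bar, a front lip up to 17 mm; the opening is 98 mm wide between the front posts. Roof with a ring on top, up to about 340 mm.
- opening (a point): Middle of the lower front edge of the lantern's roof, 61 mm in front (-x) of the lantern's middle, 235 mm above the bar; axes as the lantern's. The flat underside of the roof (122 x 122 mm) lies at this height: the bell and handle must pass below and in front of this edge.
- candle_glass: Low bowl-shaped votive glass, 74 mm across, 43 mm high, loose on the lantern's floor, 6 to 14 mm in front (-x) of its middle. Origin: centre of its underside. Inner floor 8 mm up; open mouth about 58 mm across inside.
- candle: The lantern's tealight, 40 mm across, loose in the glass. Origin: centre of its underside; wax surface 16 mm above, wick in the middle, flame up to 44 mm. The flame is only drawn: it gives no resistance and stays drawn after being snuffed.
- bar_votive: Bystander: the same kind of votive glass with a lit tealight, in the open at the front of the bar. Origin: centre of its underside. Leave it.
- near_bottle: Bystander: half-bottle of wine, 58 mm across, 235 mm high, loose, between the lantern and the stand and a little behind them. Origin: centre of its underside.
Not all that is in view belongs to the job. What is shaped like the stand but red or turquoise is not meant.

How it is judged:
On the way, in this order (a step that is already met when the one before it is completed fails the run):
1. the snuffer has been taken out of its stand, its collar more than 60 mm from the seat (distance between collar and seat above 0.06 m), for 0.1 s.
2. the bell covers the flame for 0.6 s: its mouth within 10 mm of the candle's axis, not more than 12 mm above the wax, the bell level within 17 degrees (horizontal distance between bell_mouth and candle below 0.01 m and z of bell_mouth in the frame of candle between 0.01 and 0.028 m and angle between bell_mouth's own z axis and vertical below 0.3 rad), for 0.6 s.
At the end, for the whole second after the job is handed in: the snuffer hangs still and upright (within 9 degrees) in the stand, its collar within 10 mm of the seat, and is let go; the lantern stands within 20 mm and the candle glass within 15 mm of where they stood, the tealight upright in its glass (distance between collar and seat below 0.01 m and angle between snuffer's own z axis and vertical below 0.15 rad and linear speed of snuffer below 0.08 m/s and distance of lantern from where it was at the start of the episode below 0.02 m and distance of candle_glass from where it was at the start of the episode below 0.015 m and horizontal distance between candle and candle_glass below 0.012 m and angle between candle's own z axis and vertical below 0.2 rad and angle between candle_glass's own z axis and vertical below 0.1 rad); the robot touches nothing.
It fails at once if the lantern is pushed more than 20 mm or tipped (distance of lantern from where it was at the start of the episode above 0.02 m or angle between lantern's own z axis and vertical above 0.12 rad).
It fails at once if the candle glass is pushed more than 15 mm or tipped (distance of candle_glass from where it was at the start of the episode above 0.015 m or angle between candle_glass's own z axis and vertical above 0.25 rad).
It fails at once if the snuffer is pressed on the candle or the glass with more than 15 N (contact force between snuffer and candle above 15 N or contact force between snuffer and candle_glass above 15 N).
It fails at once if a bystander is pushed more than 20 mm or tipped (distance of any of bar_votive, near_bottle from where it was at the start of the episode above 0.02 m or angle between near_bottle's own z axis and vertical above 0.2 rad).
It also fails if it takes over 64 s, if anything falls off the work surface, if the arm or the gripper's body presses on something with over 40 N, if the wrist force passes 120 N, or if a joint passes its speed limit or range.

## Working session

There is one attempt and no reset: what is moved stays moved. The work goes in short steps, Python scripts to look and compute and a shell command to move; the robot and the scene stay as the last step left them, time stands still between calls to the robot, and variables do not carry over. Pictures are saved under pics/ and viewed, at most 10 in all, crops included, and the job is handed in when it is done.

```bash
ls; mkdir -p pics
python3 - <<'E'
from rig import bot
import cv2,numpy as np
print(bot.read_state())
for n in("scene","top","wrist"):
    i=bot.camera_info(n);print(n,{k:(np.round(v,4).tolist() if not isinstance(v,str) else v) for k,v in i.items()})
    cv2.imwrite(f"pics/{n}0.png",bot.snapshot(n)[:,:,::-1])
E
```

```text
pics
{'t': 0.0, 'qpos': array([-1.33621361,  0.33389473,  0.03986263,  1.46627729, -0.01339597,
        1.34327155, -0.05850353]), 'qd': array([ 0.00072563,  0.00035664, -0.00070474, -0.00138856,  0.00015431,
       -0.00148784,  0.00090054]), 'tau': array([-2.13276844e-04, -6.56376314e+01,  1.33500617e+00, -4.03790617e+01,
       -5.97633398e-02,  4.47920908e-02,  1.21484813e-04]), 'position': array([0.21282345, 0.61368142, 0.22166662]), 'eef_rot': array([-7.82775263e-05,  1.66122277e-01,  9.86104843e-01, -7.88672977e-04]), 'contact_force': array([ 0.27345516,  0.1337798 , -0.53083838]), 'ft_torque': array([-0.03171511,  0.03054306, -0.01189359]), 'grasp_force': 0.0, 'gripper_width': 0.9982678397055847}
scene {'intrinsics': [[490.3475, 0.0, 322.3732], [0.0, 490.3475, 191.8018], [0.0, 0.0, 1.0]], 'world_from_camera': [[0.8014, 0.4341, -0.4115, -0.0079], [-0.5979, 0.5618, -0.5718, -0.6368], [-0.017, 0.7042, 0.7098, 1.2282], [0.0, 0.0, 0.0, 1.0]]}
top {'intrinsics': [[369.2219, 0.0, 319.3359], [0.0, 369.2219, 197.4377], [0.0, 0.0, 1.0]], 'world_from_camera': [[-0.1172, 0.9483, -0.295, 0.2472], [-0.9931, -0.1091, 0.0441, 0.2489], [0.0096, 0.2981, 0.9545, 1.3773], [0.0, 0.0, 0.0, 1.0]]}
wrist {'intrinsics': [[347.0181, 0.0, 316.949], [0.0, 347.0181, 201.3323], [0.0, 0.0, 1.0]], 'hand_eye': [[-0.0005, 0.967, 0.2546, 0.0694], [1.0, 0.0004, 0.0003, 0.0003], [0.0002, 0.2546, -0.967, -0.1618], [0.0, 0.0, 0.0, 1.0]]}
```

View pics/scene0.png

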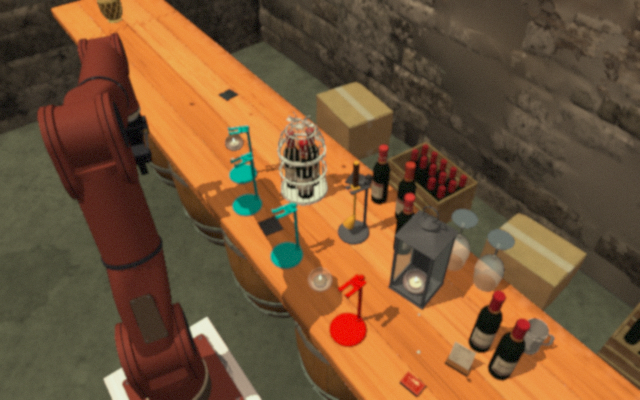

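View pics/top0.png

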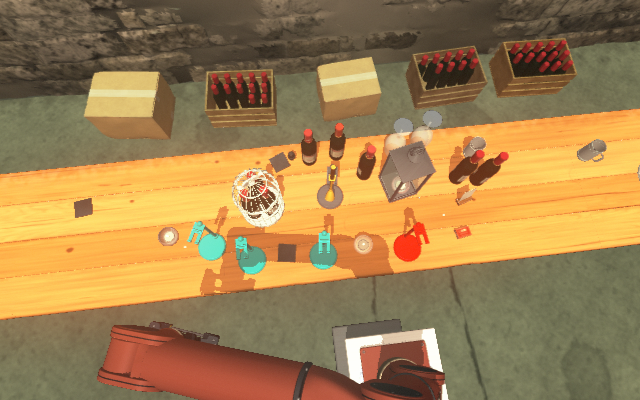

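The stand with the snuffer is at scene (353,232) and top (330,196). The lantern is at scene (420,260) and top (407,170), with the near bottle between them. The red and turquoise stands are decoys. Next I'll zoom in on both views.

Run:
```python
import cv2,numpy as np
a=cv2.imread("pics/scene0.png")[150:310,330:450];b=cv2.imread("pics/top0.png")[110:220,310:440]
a=cv2.resize(a,None,fx=3.5,fy=3.5,interpolation=2);b=cv2.resize(b,None,fx=2.9,fy=2.9,interpolation=2)
o=np.zeros((560,800,3),np.uint8);o[:a.shape[0],:a.shape[1]]=a;o[:b.shape[0],422:422+b.shape[1]]=b[:,:378]
cv2.imwrite("pics/crop1.png",o)
```

```text
(no output)
```

View pics/crop1.png

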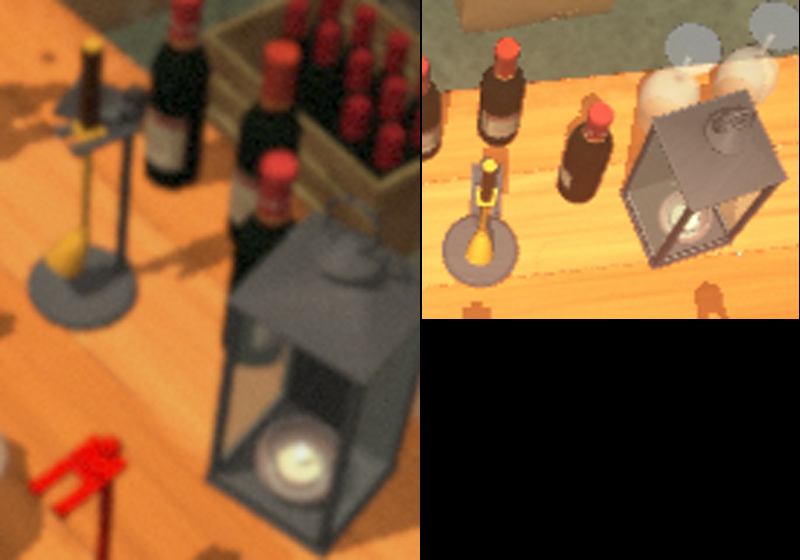

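The crop shows four things:
- **Stand foot:** centres at crop (82,286) and (481,251).
- **Handle tip:** at (91,44) and (489,163).
- **Roof corners:** (233,300), (362,380), and in the top view (656,118), (747,92), (787,180), (690,207).
- **Flame and bowl:** at (298,462) and (687,214).

```bash
cat > h.py <<'E'
from rig import bot
import cv2,numpy as np
from scipy.spatial.transform import Rotation as R
def Rq(q): return R.from_quat(np.roll(q,-1))
def T(n,st=None):
    i=bot.camera_info(n)
    if n!="wrist": return i["intrinsics"],np.array(i["world_from_camera"])
    W=np.eye(4);W[:3,:3]=Rq(st["eef_rot"]).as_matrix();W[:3,3]=st["position"]
    return i["intrinsics"],W@np.array(i["hand_eye"])
def plane(n,uv,z,st=None):
    K,W=T(n,st);p=np.linalg.inv(K)@[uv[0],uv[1],1];d=W[:3,:3]@(p*[1,-1,-1]);o=W[:3,3]
    return np.round(o+d*(z-o[2])/d[2],4)
def proj(n,P,st=None):
    K,W=T(n,st);c=W[:3,:3].T@(np.asarray(P)-W[:3,3]);p=K@(c*[1,-1,-1]);return np.round(p[:2]/p[2],1)
E
python3 - <<'E'
from h import *
S=lambda u,v:(330+u/3.5,150+v/3.5)
Tp=lambda u,v:(310+(u-422)/2.9,110+v/2.9)
print("foot",plane("scene",S(82,286),.012),plane("top",Tp(481,251),.012))
print("tip",plane("scene",S(91,44),.306),plane("top",Tp(489,163),.306))
print("collar",plane("scene",S(88,133),.208),plane("top",Tp(488,198),.208))
for n,a,b in(("scene",(233,300),0),("scene",(362,380),0)):print("roof s",plane(n,S(*a),.235))
for a in((656,118),(747,92),(787,180),(690,207)):print("roof t",plane("top",Tp(*a),.235))
for a in((210,475),(325,555)):print("base s",plane("scene",S(*a),.0))
for a in((657,267),(623,193),(735,243)):print("base t",plane("top",Tp(*a),.0))
print("wax",plane("scene",S(296,465),.032),plane("top",Tp(687,215),.032))
print("votive bowl rim s",plane("scene",S(297,458),.051))
print("bottle cap",plane("scene",S(280,165),.235),plane("top",Tp(600,115),.235))
print("barv",plane("top",(363,243),.03))
E
```

```text
foot [0.668  0.1362 0.012 ] [0.6679 0.143  0.012 ]
tip [0.6708 0.1412 0.306 ] [0.6749 0.1447 0.306 ]
collar [0.6695 0.1387 0.208 ] [0.6707 0.142  0.208 ]
roof s [ 0.6247 -0.0847  0.235 ]
roof s [ 0.6471 -0.1952  0.235 ]
roof t [ 0.7371 -0.063   0.235 ]
roof t [ 0.7579 -0.1754  0.235 ]
roof t [ 0.6437 -0.1989  0.235 ]
roof t [ 0.624  -0.0822  0.235 ]
base s [ 0.6285 -0.0832  0.    ]
base s [ 0.6506 -0.1969  0.    ]
base t [ 0.6221 -0.0903  0.    ]
base t [ 0.7321 -0.0624  0.    ]
base t [ 0.6435 -0.2015  0.    ]
wax [ 0.6748 -0.1334  0.032 ] [ 0.6802 -0.1349  0.032 ]
votive bowl rim s [ 0.6694 -0.137   0.051 ]
bottle cap [ 0.7503 -0.0042  0.235 ] [0.7483 0.0014 0.235 ]
barv [0.4705 0.0474 0.03  ]
```

Run:
```python
from h import *
for n in("scene","top"):
    im=cv2.imread(f"pics/{n}0.png");h=cv2.cvtColor(im,cv2.COLOR_BGR2HSV)
    for name,m in(("red",((h[...,0]<4)|(h[...,0]>176))&(h[...,1]>225)&(h[...,2]>170)),("turq",(h[...,0]>78)&(h[...,0]<95)&(h[...,1]>150))):
        k,l,s,c=cv2.connectedComponentsWithStats(m.astype(np.uint8))
        for i in range(1,k):
            if s[i,4]>60: print(n,name,s[i],c[i].round(0))
print("red foot",plane("scene",(348,330),.012),plane("top",(407,248),.012),"red arm",plane("scene",(353,286),.206),plane("top",(421,233),.206))
print("turq foot",plane("scene",(287,255),.012),plane("top",(323,257),.012))
print("post base",plane("scene",(330+122/3.5,150+266/3.5),.012))
print("cage top",plane("scene",(300,122),.3))
```

```text
scene red [339 276  26  21 183] [354. 284.]
scene red [331 314  35  32 861] [348. 329.]
scene turq [230 153  26  30 457] [243. 171.]
scene turq [233 194  28  21 440] [247. 204.]
scene turq [273 203  23  16 146] [286. 210.]
scene turq [271 243  31  25 595] [286. 255.]
top turq [243 262  21  11 124] [254. 268.]
red foot [ 0.4349 -0.1254  0.012 ] [ 0.436  -0.1153  0.012 ] red arm [ 0.4489 -0.1215  0.206 ] [ 0.4519 -0.1178  0.206 ]
turq foot [0.4451 0.1887 0.012 ] [0.439  0.1994 0.012 ]
post base [0.7129 0.1323 0.012 ]
cage top [0.658  0.3987 0.3   ]
```

```bash
python3 -m inch '[[0,0,0.04,0,0,0,0.087],[0,0,0.08,0,0,0,0.087],[0,0,0.12,0,0,0.1,0.087],[0.01,-0.02,0.16,0,0,0.2,0.087],[0.03,-0.05,0.19,0,0,0.3,0.087],[0.06,-0.08,0.2,0,0,0.34,0.087],[0.09,-0.11,0.2,0,0,0.34,0.087],[0.12,-0.14,0.2,0,0,0.34,0.087],[0.15,-0.17,0.2,0,0,0.34,0.087],[0.18,-0.2,0.2,0,0,0.34,0.087]]'
```

```text
t: 0.98
position: [0.385, 0.4213, 0.4226]
eef_rot: [-0.0, -0.003, 1.0, 0.0]
contact_force: [0.5, 1.0, 0.7]
gripper_width: 1.003
grasp_force: 0.0
```

```bash
python3 -m inch '[[0.02,-0.03,0,0,0,0,0.087],[0.04,-0.065,0,0,0,0,0.087],[0.06,-0.1,0,0,0,0,0.087],[0.08,-0.135,0,0,0,0,0.087],[0.1,-0.17,0,0,0,0,0.087],[0.125,-0.2,0,0,0,0,0.087],[0.15,-0.23,0,0,0,0,0.087],[0.18,-0.255,0,0,0,0,0.087],[0.21,-0.28,0,0,0,0,0.087],[0.215,-0.28,0,0,0,0,0.087]]'
python3 -m inch '[[0,0,0,0,0,0,0.06],[0,0,0,0,0,0,0.06]]'
python3 - <<'E'
from h import *
import pickle
st=bot.read_state();im=bot.snapshot("wrist");pickle.dump((st,im),open("w1.pkl","wb"))
cv2.imwrite("pics/w1.png",im[:,:,::-1]);print(st["position"],st["eef_rot"],st["qpos"])
for P in([.669,.14,.306],[.669,.14,.206],[.668,.14,.012],[.71,.136,.216]):print(proj("wrist",P,st))
E
```

```text
t: 1.82
position: [0.6024, 0.1359, 0.4214]
eef_rot: [0.0, 0.001, 1.0, -0.002]
contact_force: [0.3, -0.4, -0.1]
gripper_width: 1.0
grasp_force: 0.0
t: 1.98
position: [0.5988, 0.1435, 0.4219]
eef_rot: [-0.001, -0.003, 1.0, -0.0]
contact_force: [-1.0, 0.8, 0.2]
gripper_width: 0.922
grasp_force: 0.0
[0.59882181 0.14349018 0.42191729] [-6.20954519e-04 -3.05673965e-03  9.99995130e-01 -1.07299387e-04] [-0.62914922  0.25032284  0.42744298  1.19698294 -0.10402656  1.71648153
  1.34835784]
[312.3 274.8]
[313.5 235.1]
[314.6 194.8]
[309.8 271.5]
```

View pics/w1.png

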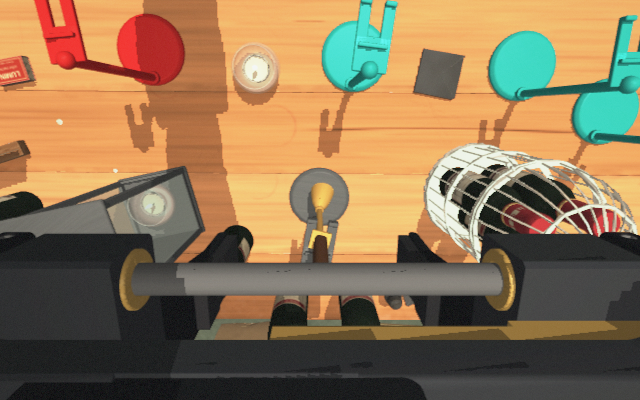

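The wrist view shows the foot centre at (319,197), the collar near (319,242) and the lantern's flame at (153,205). The handle runs under the hand, so I'll move forward to see the arm and handle clear of it.

```bash
python3 -m inch '[[0.03,0,0,0,0,0,0.06],[0.055,0,-0.02,0,0,0,0.06],[0.055,0,-0.02,0,0,0,0.06],[0.055,0,-0.02,0,0,0,0.06],[0.055,0,-0.02,0,0,0,0.06]]'
python3 - <<'E'
from h import *
import pickle
st=bot.read_state();im=bot.snapshot("wrist");pickle.dump((st,im),open("w2.pkl","wb"))
print(st["position"],st["eef_rot"])
cv2.imwrite("pics/w2.png",cv2.resize(im[90:240,100:400,::-1],None,fx=2.6,fy=2.6,interpolation=2))
s1,i1=pickle.load(open("w1.pkl","rb"))
print("foot",plane("wrist",(319,197),.012,s1),"cand",plane("wrist",(153,207),.032,s1))
E
```

```text
t: 2.45
position: [0.6531, 0.1443, 0.4031]
eef_rot: [0.0, -0.004, 1.0, 0.0]
contact_force: [-0.6, 0.6, 0.3]
gripper_width: 0.699
grasp_force: 0.0
[0.65314149 0.14425507 0.40313636] [ 8.44563864e-07 -3.94813179e-03  9.99992165e-01  2.87849038e-04]
foot [0.6718 0.1475 0.012 ] cand [ 0.6854 -0.1266  0.032 ]
```

View pics/w2.png

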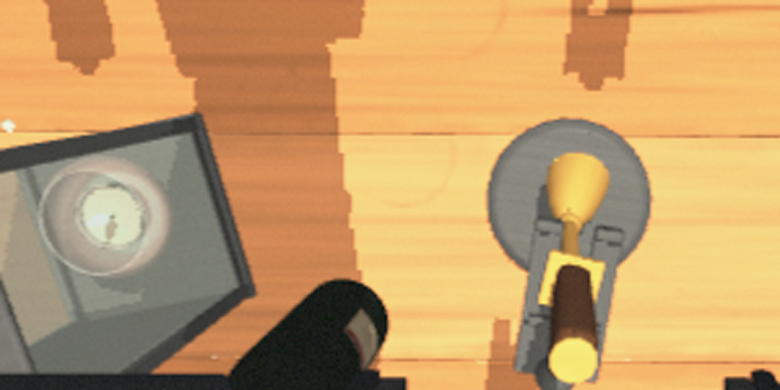

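The close view, in crop pixels, shows:
- **Foot:** centre (569,200).
- **Collar:** corners (549,250), (609,262), (600,308), (538,303).
- **Handle top:** (575,360).
- **Tine ends:** (546,224) and (608,232).
- **Arm:** left edge runs from (537,222) to (516,368).
- **Tealight:** (112,216).

Run:
```python
from h import *
import pickle
st,im=pickle.load(open("w2.pkl","rb"))
c=lambda u,v:(100+u/2.6,90+v/2.6)
p=lambda n,z,*a:print(n,*[plane("wrist",c(*x),z,st) for x in a])
p("foot",.012,(569.5,200))
p("tip",.306,(575,360))
p("collar",.211,(549,250),(609,262),(600,308),(538,303))
p("tine",.210,(546,224),(608,232))
p("armleft",.206,(537,222),(516,368))
p("cand",.032,(112,216))
p("lantern base corner",0.012,(198,115),(252,294))
```

```text
foot [0.6722 0.1481 0.012 ]
tip [0.674 0.148 0.306]
collar [0.6606 0.1385 0.211 ] [0.6654 0.1627 0.211 ] [0.6847 0.1594 0.211 ] [0.6827 0.1341 0.211 ]
tine [0.6503 0.1373 0.21  ] [0.6533 0.1621 0.21  ]
armleft [0.6502 0.1336 0.206 ] [0.7126 0.1247 0.206 ]
cand [ 0.6806 -0.1254  0.032 ]
lantern base corner [ 0.6222 -0.0763  0.012 ] [ 0.7338 -0.0528  0.012 ]
```

```bash
python3 -m inch '[[0.02,0.003,0,0,0,-0.1,0.06],[0.02,0.003,-0.02,0,0,-0.14,0.06],[0.02,0.003,-0.05,0,0,-0.14,0.06],[0.02,0.003,-0.08,0,0,-0.14,0.06],[0.02,0.003,-0.11,0,0,-0.14,0.06],[0.02,0.003,-0.14,0,0,-0.14,0.06],[0.02,0.003,-0.156,0,0,-0.14,0.06],[0.02,0.003,-0.156,0,0,-0.14,0.06],[0.02,0.003,-0.156,0,0,-0.14,0.06]]'
python3 - <<'E'
from h import *
import pickle
st=bot.read_state();im=bot.snapshot("wrist");pickle.dump((st,im),open("w3.pkl","wb"))
print(st["position"],st["eef_rot"])
cv2.imwrite("pics/w3.png",im[:,:,::-1])
E
```

```text
t: 3.25
position: [0.6734, 0.1467, 0.2478]
eef_rot: [0.0, 0.066, 0.998, 0.0]
contact_force: [-0.2, 0.1, 1.4]
gripper_width: 0.69
grasp_force: 0.0
[0.6734474  0.14674165 0.24779145] [1.66010977e-04 6.63997203e-02 9.97793009e-01 4.01510935e-04]
```

View pics/w3.png

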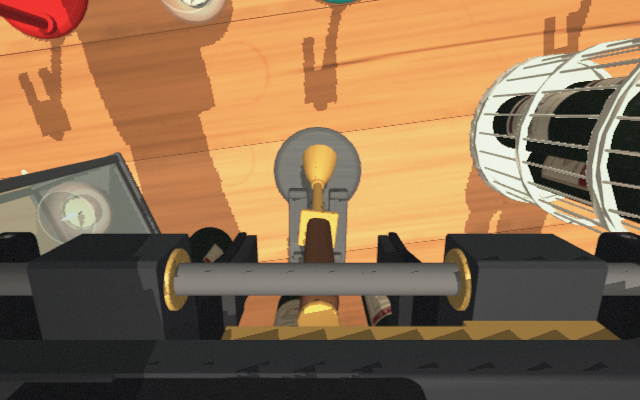

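The stand's arm and handle are now straight along the image column at u≈318, so the tool is aligned with the stand. I'll close, lift 13 mm and check.

```bash
python3 -m inch '[[0,0,0,0,0,0,0.004],[0,0,0,0,0,0,0.004],[0,0,0,0,0,0,0.004],[0,0,0,0,0,0,0.004],[0,0,0,0,0,0,0.004],[0,0,0,0,0,0,0.004],[0,0,0,0,0,0,0.004],[0,0,0,0,0,0,0.004]]' 35
python3 -m inch '[[0,0,0,0,0,0,0.004],[0,0,0,0,0,0,0.004],[0,0,0.006,0,0,0,0.004],[0,0,0.013,0,0,0,0.004],[0,0,0.013,0,0,0,0.004]]'
```

```text
t: 3.97
position: [0.674, 0.146, 0.2465]
eef_rot: [-0.0, 0.067, 0.998, -0.0]
contact_force: [0.4, 0.4, -0.2]
gripper_width: 0.171
grasp_force: 1.8
t: 4.38
position: [0.6747, 0.146, 0.2616]
eef_rot: [0.001, 0.067, 0.998, 0.0]
contact_force: [0.6, -0.7, -1.0]
gripper_width: 0.158
grasp_force: 35.0
```

```bash
python3 -m inch '[[-0.015,0.002,0,0,0,0,0.004],[-0.035,0.005,0,0,0,0,0.004],[-0.06,0.008,0.002,0,0,0,0.004],[-0.085,0.012,0.005,0,0,0,0.004],[-0.1,0.012,0.02,0,0,0,0.004],[-0.1,0.005,0.045,0,0,0,0.004],[-0.1,-0.02,0.06,0,0,0,0.004],[-0.1,-0.05,0.06,0,0,0,0.004]]'
python3 - <<'E'
from h import *
d=R.from_euler("z",.18)*R.from_euler("y",-np.pi/6)*R.from_euler("z",.136)
print(d.as_rotvec())
st=bot.read_state();im=bot.snapshot("scene");cv2.imwrite("pics/s2.png",cv2.resize(im[120:320,220:460,::-1],None,fx=3,fy=3,interpolation=2))
print(st["position"],st["qpos"])
E
```

```text
t: 5.05
position: [0.5748, 0.0979, 0.3235]
eef_rot: [0.002, 0.065, 0.998, 0.001]
contact_force: [1.1, -0.6, -0.8]
gripper_width: 0.154
grasp_force: 35.0
[ 0.01156542 -0.52561591  0.30872357]
[0.57484696 0.09788106 0.32348393] [-0.64945389  0.16108053  0.4702438   1.49511095 -0.07455241  1.49725621
  1.26201491]
```

View pics/s2.png

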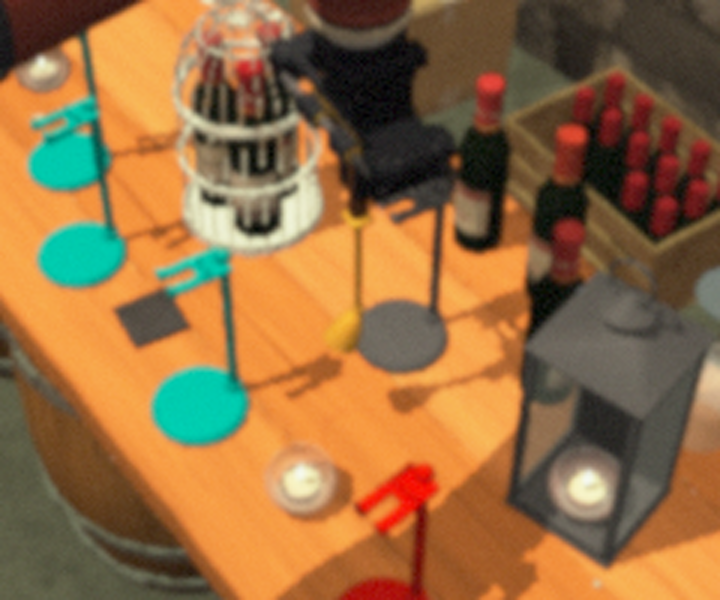

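The snuffer is clear of the stand and hangs straight in the gripper, with collar and bell at crop (357,215) and (345,330). Now I'll swing it over to the lantern and tilt on the way.

```bash
python3 -m inch '[[-0.01,-0.02,0,0.001,-0.053,0.031,0.004],[-0.02,-0.05,0,0.002,-0.105,0.062,0.004],[-0.03,-0.08,0,0.0035,-0.158,0.093,0.004],[-0.04,-0.11,0,0.005,-0.21,0.124,0.004],[-0.05,-0.14,0,0.006,-0.263,0.154,0.004],[-0.06,-0.17,0,0.007,-0.315,0.185,0.004],[-0.066,-0.2,0,0.008,-0.368,0.216,0.004],[-0.066,-0.225,-0.01,0.009,-0.42,0.247,0.004],[-0.066,-0.245,-0.02,0.0105,-0.473,0.278,0.004],[-0.066,-0.255,-0.03,0.0116,-0.5256,0.3087,0.004]]'
python3 -m inch '[[0,0,0,0,0,0,0.004],[0,0,-0.0085,0,0,0,0.004],[0,0,-0.0085,0,0,0,0.004],[0,0,-0.0085,0,0,0,0.004]]'
python3 - <<'E'
from h import *
import pickle
st=bot.read_state();im=bot.snapshot("wrist");pickle.dump((st,im),open("w4.pkl","wb"))
sc=bot.snapshot("scene");tp=bot.snapshot("top")
print(st["position"],Rq(st["eef_rot"]).as_matrix().round(3).tolist())
o=np.zeros((600,800,3),np.uint8);o[:300,:480]=cv2.resize(im,(480,300))
a=cv2.resize(sc[210:310,350:450],(300,300));o[:300,480:780]=a
b=cv2.resize(tp[130:220,350:450],(333,300));o[300:,:333]=b
o[300:600,340:800]=cv2.resize(im[80:280,200:507],(460,300))
cv2.imwrite("pics/c4.png",o[:,:,::-1])
cv2.imwrite("pics/sc4.png",sc[:,:,::-1]);cv2.imwrite("pics/tp4.png",tp[:,:,::-1])
E
```

```text
t: 5.93
position: [0.5076, -0.1619, 0.2904]
eef_rot: [0.261, -0.087, 0.961, 0.023]
contact_force: [-0.1, 1.4, -1.1]
gripper_width: 0.156
grasp_force: 35.0
t: 6.27
position: [0.5084, -0.1577, 0.281]
eef_rot: [0.257, -0.089, 0.962, 0.023]
contact_force: [-0.1, 1.1, -0.9]
gripper_width: 0.157
grasp_force: 35.0
[ 0.50838728 -0.15767961  0.28099515] [[-0.852, -0.182, 0.491], [-0.158, 0.983, 0.09], [-0.499, -0.001, -0.867]]
```

View pics/c4.png

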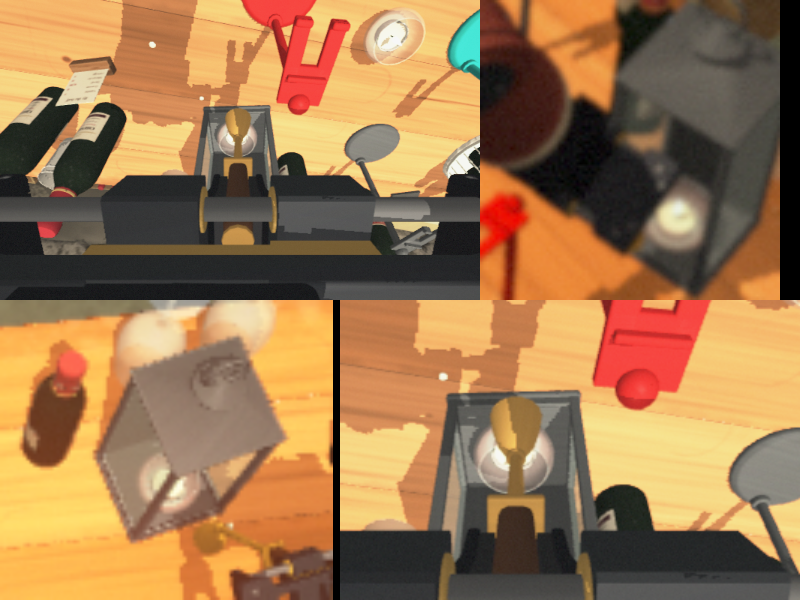

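The bell and handle lie in the lantern's middle plane, with the bell at u≈318 and the glass centre at u≈316 in the wrist image. The rim ellipse in the lower-right crop spans (475..552, ~425..493), which I'll use to check the forward distance.

Run:
```python
from h import *
import pickle
st,im=pickle.load(open("w4.pkl","rb"))
f=lambda u,v:(200+(u-340)*307/460,80+(v-300)*2/3)
for q in((513.5,459),(475,459),(552,459),(513.5,493),(513.5,425)):print("rim",plane("wrist",f(*q),.051,st))
for q in((448,395),(579,392)):print("base front corners z~.012",plane("wrist",f(*q),.017,st))
# predicted bell mouth from FK
M=Rq(st["eef_rot"]).as_matrix();g=np.array(st["position"])-.019*M[:,2]
# snuffer axes: z=-tool z, y=tool y, x=y cross z
S=np.c_[np.cross(M[:,1],-M[:,2]),M[:,1],-M[:,2]]
m=g+S@(np.array([-.021,0,-.0364])-[0,0,.185]);print("mouth",m.round(4), "top-bell", (g+S@[0,0,-.185]).round(4))
print("bell top proj (full px)",proj("wrist",g+S@[0,0,-.185],st),"mouth proj",proj("wrist",m,st), "mouth in scene/top",proj("scene",m),proj("top",m))
crop=im[90:240,240:400,::-1];cv2.imwrite("pics/w4c.png",cv2.resize(crop,None,fx=5,fy=4,interpolation=2)[:600,:800])
```

```text
rim [ 0.6686 -0.1297  0.051 ]
rim [ 0.6747 -0.1626  0.051 ]
rim [ 0.6625 -0.0968  0.051 ]
rim [ 0.7103 -0.1221  0.051 ]
rim [ 0.6318 -0.1364  0.051 ]
base front corners z~.012 [ 0.6365 -0.1928  0.017 ]
base front corners z~.012 [ 0.613  -0.0831  0.017 ]
mouth [ 0.5898 -0.1428  0.0951] top-bell [ 0.5898 -0.1427  0.1371]
bell top proj (full px) [316.9 184.5] mouth proj [316.9 157.7] mouth in scene/top [397.1 287.9] [411.9 201.5]
```

View pics/w4c.png

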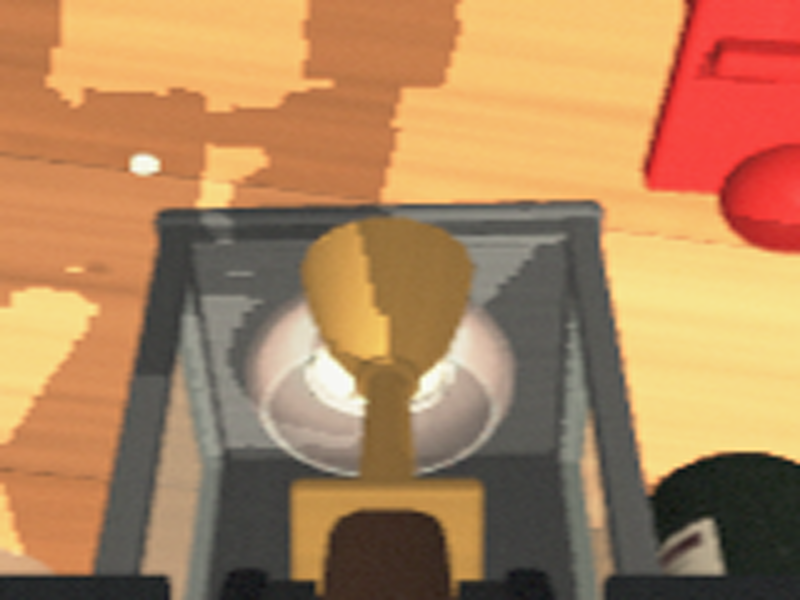

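Run:
```python
from h import *
import pickle
st,im=pickle.load(open("w4.pkl","rb"))
for q in((316,183),(316,193),(301,183),(331,183)):print("wax",plane("wrist",q,.032,st))
print("rimfar",plane("wrist",(316,208),.051,st))
M=Rq(st["eef_rot"]).as_matrix()
# image check: where would the bell-joint be expected vs seen at (317.6, 90+372/4=183)
```

```text
wax [ 0.6801 -0.1274  0.032 ]
wax [ 0.6985 -0.124   0.032 ]
wax [ 0.6838 -0.1475  0.032 ]
wax [ 0.6763 -0.1073  0.032 ]
rimfar [ 0.709 -0.122  0.051]
```

```bash
python3 -m inch '[[0,0,-0.015,0,0,0,0.004],[0,0,-0.029,0,0,0,0.004],[0,0,-0.029,0,0,0,0.004],[0.02,0.003,-0.029,0,0,0,0.004],[0.04,0.006,-0.029,0,0,0,0.004],[0.06,0.0095,-0.029,0,0,0,0.004],[0.08,0.0125,-0.029,0,0,0,0.004],[0.091,0.0145,-0.029,0,0,0,0.004],[0.091,0.0145,-0.029,0,0,0,0.004],[0.091,0.0145,-0.029,0,0,0,0.004]]'
python3 - <<'E'
from h import *
import pickle
st=bot.read_state();im=bot.snapshot("wrist");sc=bot.snapshot("scene");pickle.dump((st,im),open("w5.pkl","wb"))
M=Rq(st["eef_rot"]).as_matrix();g=np.array(st["position"])-.019*M[:,2]
S=np.c_[np.cross(M[:,1],-M[:,2]),M[:,1],-M[:,2]]
m=g+S@(np.array([-.021,0,-.0364])-[0,0,.185]);print("mouth",m.round(4))
o=np.zeros((600,800,3),np.uint8);o[:,:480]=cv2.resize(im[100:220,269:365],(480,600));o[:480,480:800]=cv2.resize(sc[230:300,385:432],(320,480))
cv2.imwrite("pics/c5.png",o[:,:,::-1])
E
```

```text
t: 7.25
position: [0.5984, -0.1436, 0.2511]
eef_rot: [0.256, -0.089, 0.962, 0.023]
contact_force: [-2.9, 0.8, -4.6]
gripper_width: 0.162
grasp_force: 35.0
mouth [ 0.6794 -0.1287  0.0651]
```

View pics/c5.png

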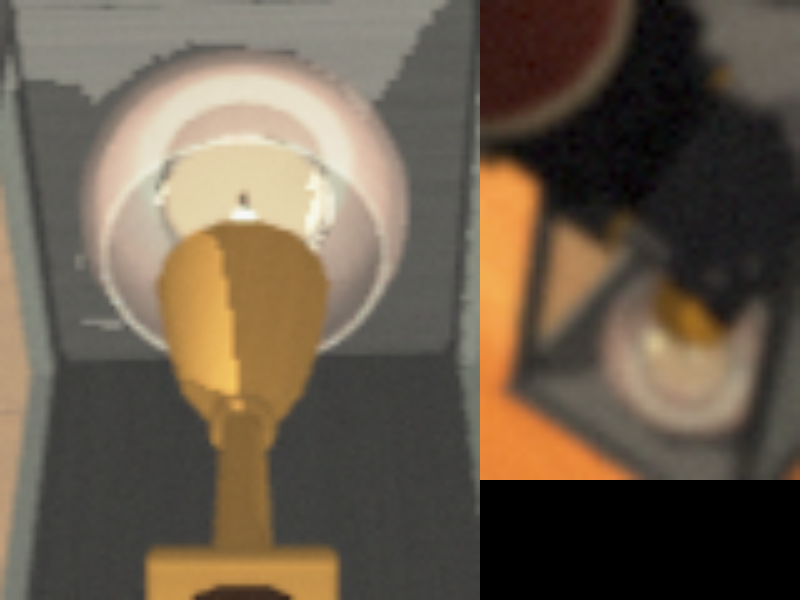

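The bell hangs over the glass, laterally centred: bell at crop u≈245, wick at (244,205), rim 100..388. The force reading of about 4 N is unexpected, so I'll re-read it and check the projections before lowering.

```bash
python3 -m inch '[[0,0,0,0,0,0,0.004],[0,0,0,0,0,0,0.004]]'
python3 - <<'E'
from h import *
import pickle
st,im=pickle.load(open("w5.pkl","rb"))
f=lambda u,v:(269+u/5,100+v/5)
print("mouth front edge",plane("wrist",f(245,222),.065,st))
print("wick base",plane("wrist",f(244,212),.033,st))
print("wax l/r",plane("wrist",f(158,195),.032,st),plane("wrist",f(332,195),.032,st))
print("wax front",plane("wrist",f(245,142),.032,st))
print("rim l/r",plane("wrist",f(100,250),.051,st),plane("wrist",f(390,250),.051,st),"near",plane("wrist",f(245,140),.051,st))
print("collar proj L/R edge", plane("wrist",f(145,550),.225,st),plane("wrist",f(340,550),.225,st))
E
```

```text
t: 7.52
position: [0.5982, -0.1446, 0.252]
eef_rot: [0.258, -0.088, 0.962, 0.023]
contact_force: [-3.0, 0.5, -4.5]
gripper_width: 0.16
grasp_force: 35.0
mouth front edge [ 0.6626 -0.1306  0.065 ]
wick base [ 0.6822 -0.1272  0.033 ]
wax l/r [ 0.6819 -0.1467  0.032 ] [ 0.6748 -0.1085  0.032 ]
wax front [ 0.6648 -0.1302  0.032 ]
rim l/r [ 0.6852 -0.1582  0.051 ] [ 0.6738 -0.0967  0.051 ] near [ 0.6524 -0.1325  0.051 ]
collar proj L/R edge [ 0.5962 -0.1544  0.225 ] [ 0.5923 -0.1334  0.225 ]
```

Alignment is good: mouth about (0.681,-0.127) against wax (0.680,-0.1275). I'll lower in small steps and watch the force.

```bash
python3 -c "
from rig import bot;s=bot.read_state();print(s['contact_force'],s['ft_torque'])"
python3 -m inch '[[0,0,-0.005,0,0,0,0.004],[0,0,-0.01,0,0,0,0.004],[0,0,-0.01,0,0,0,0.004]]'
python3 -c "
from rig import bot;s=bot.read_state();print(s['contact_force'],s['ft_torque'],s['tau'].round(2))"
```

```text
[-3.00421945  0.50826578 -4.46080121] [-0.01885433  1.79494245  0.15503756]
t: 7.77
position: [0.599, -0.1447, 0.2416]
eef_rot: [0.258, -0.088, 0.962, 0.023]
contact_force: [0.1, 0.9, -1.7]
gripper_width: 0.161
grasp_force: 35.0
[ 0.07324583  0.87264787 -1.6666874 ] [-0.06370833  0.84576408  0.04120097] [  0.25 -22.97  -3.03 -42.93  -1.28  -2.96   0.2 ]
```

The contact was the roof edge against the collar, and lowering released it. Continuing down.

```bash
python3 -m inch '[[0,0,-0.005,0,0,0,0.004],[0,0,-0.01,0,0,0,0.004],[0,0,-0.014,0,0,0,0.004],[0,0,-0.014,0,0,0,0.004]]'
python3 -m inch '[[0,0,-0.002,0,0,0,0.004],[0,0,-0.004,0,0,0,0.004],[0,0,-0.004,0,0,0,0.004]]'
python3 - <<'E'
from h import *
import pickle
st=bot.read_state();im=bot.snapshot("wrist");pickle.dump((st,im),open("w6.pkl","wb"))
M=Rq(st["eef_rot"]).as_matrix();g=np.array(st["position"])-.019*M[:,2]
S=np.c_[np.cross(M[:,1],-M[:,2]),M[:,1],-M[:,2]]
m=g+S@(np.array([-.021,0,-.0364])-[0,0,.185]);print("mouth",m.round(4),st["ft_torque"])
o=np.hstack([cv2.resize(im[100:220,269:365],(400,500)),cv2.resize(bot.snapshot("scene")[230:300,385:432],(320,500))])
cv2.imwrite("pics/c6.png",o[:,:,::-1])
E
```

```text
t: 8.1
position: [0.5987, -0.1443, 0.2269]
eef_rot: [0.257, -0.088, 0.962, 0.023]
contact_force: [-0.0, -0.2, -1.9]
gripper_width: 0.16
grasp_force: 35.0
t: 8.35
position: [0.5989, -0.1444, 0.2237]
eef_rot: [0.258, -0.088, 0.962, 0.023]
contact_force: [0.3, 0.8, -0.9]
gripper_width: 0.159
grasp_force: 35.0
mouth [ 0.6806 -0.1296  0.0379] [-0.15770289  0.7598795  -0.00773426]
```

View pics/c6.png

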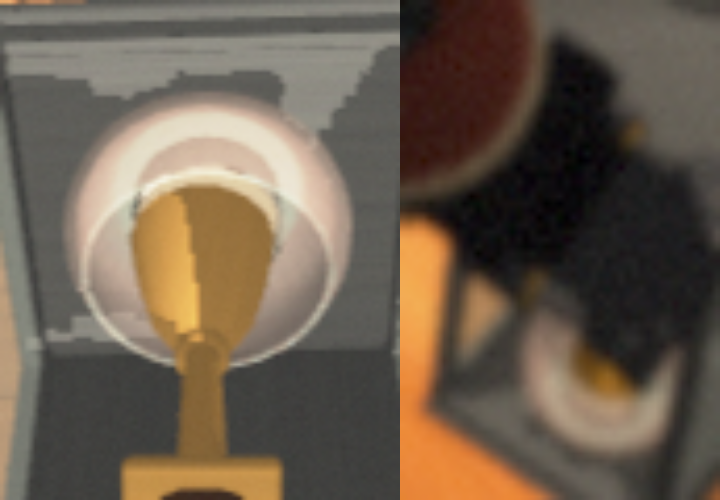

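The bell sits inside the glass and covers the wax almost exactly, with a thin rim of wax in front. I'll lower it another 3 mm and hold.

```bash
python3 -m inch '[[0,0,-0.0015,0,0,0,0.004],[0,0,-0.003,0,0,0,0.004],[0,0,-0.003,0,0,0,0.004],[0,0,-0.003,0,0,0,0.004],[0,0,-0.003,0,0,0,0.004],[0,0,-0.003,0,0,0,0.004],[0,0,-0.003,0,0,0,0.004],[0,0,-0.003,0,0,0,0.004],[0,0,-0.003,0,0,0,0.004],[0,0,-0.003,0,0,0,0.004]]'
python3 -m inch '[[0,0,0,0,0,0,0.004],[0,0,0,0,0,0,0.004],[0,0,0,0,0,0,0.004],[0,0,0,0,0,0,0.004],[0,0,0,0,0,0,0.004],[0,0,0,0,0,0,0.004],[0,0,0,0,0,0,0.004],[0,0,0,0,0,0,0.004]]'
```

```text
t: 9.28
position: [0.599, -0.1445, 0.2211]
eef_rot: [0.258, -0.088, 0.962, 0.023]
contact_force: [-1.2, -1.1, -1.3]
gripper_width: 0.157
grasp_force: 35.0
t: 9.95
position: [0.599, -0.1445, 0.2211]
eef_rot: [0.258, -0.088, 0.962, 0.023]
contact_force: [0.5, 0.3, -1.3]
gripper_width: 0.162
grasp_force: 35.0
```

```bash
python3 -m inch '[[0,0,0.01,0,0,0,0.004],[0,0,0.022,0,0,0,0.004],[0,0,0.022,0,0,0,0.004],[-0.01,-0.0016,0.023,0,0,0,0.004],[-0.025,-0.004,0.03,0,0,0,0.004],[-0.045,-0.007,0.031,0,0,0,0.004],[-0.065,-0.0105,0.031,0,0,0,0.004],[-0.085,-0.0135,0.031,0,0,0,0.004],[-0.095,-0.015,0.035,0,0,0,0.004],[-0.095,-0.015,0.06,0,0,0,0.004]]'
python3 - <<'E'
from h import *
st=bot.read_state();print(st["position"],st["contact_force"])
tp=bot.snapshot("top");sc=bot.snapshot("scene")
a=cv2.imread("pics/top0.png");b=cv2.imread("pics/scene0.png")
o=np.vstack([np.hstack([cv2.resize(x[125:215,350:450],(333,300)) for x in(a,tp[:,:,::-1])]),np.hstack([cv2.resize(x[210:310,350:460],(333,300)) for x in(b,sc[:,:,::-1])])])
cv2.imwrite("pics/c7.png",o)
E
```

```text
t: 10.78
position: [0.5005, -0.1596, 0.2782]
eef_rot: [0.256, -0.087, 0.962, 0.024]
contact_force: [-0.2, 0.0, -1.8]
gripper_width: 0.161
grasp_force: 35.0
[ 0.50054467 -0.15959925  0.27816297] [-0.21030034  0.0394677  -1.81786262]
```

View pics/c7.png

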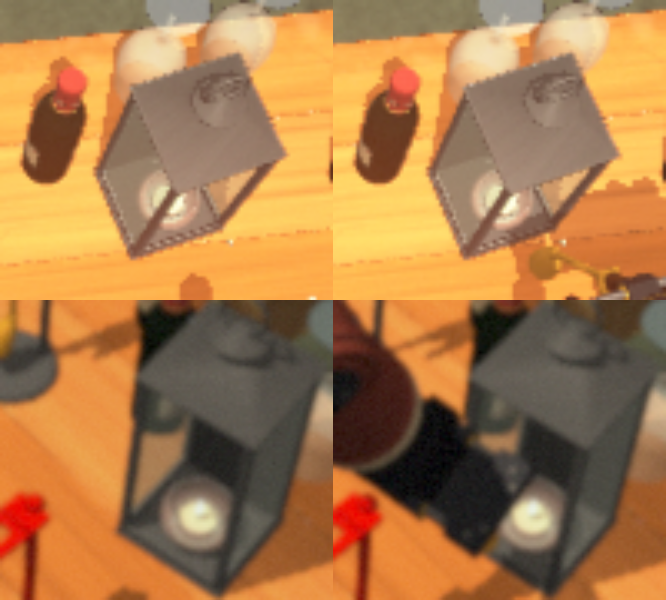

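The lantern and glass look unmoved in both before/after pairs. Returning to the front of the stand and uprighting, then checking the snuffer's pose in the hand by numbers.

```bash
python3 -m inch '[[0,0.02,0.012,-0.0012,0.053,-0.031,0.004],[0,0.05,0.025,-0.0023,0.105,-0.062,0.004],[0.005,0.085,0.0255,-0.0035,0.158,-0.093,0.004],[0.01,0.12,0.0255,-0.0046,0.21,-0.124,0.004],[0.02,0.155,0.0255,-0.0058,0.263,-0.154,0.004],[0.03,0.19,0.0255,-0.007,0.315,-0.185,0.004],[0.04,0.225,0.0255,-0.0081,0.368,-0.216,0.004],[0.05,0.26,0.0255,-0.0093,0.42,-0.247,0.004],[0.06,0.295,0.0255,-0.0104,0.473,-0.278,0.004],[0.07,0.319,0.0255,-0.0116,0.5256,-0.3087,0.004]]'
python3 -m inch '[[0,0,0,0,0,0,0.004],[0,0,0,0,0,0,0.004],[0,0,0,0,0,0,0.004],[0,0,0,0,0,0,0.004]]'
cat > brass.py <<'E'
from h import *
import pickle
def brass(im,st,sz):
    h=cv2.cvtColor(im,cv2.COLOR_RGB2HSV)[100:235,270:370]
    m=((h[...,0]>17)&(h[...,0]<32)&(h[...,1]>120)&(h[...,2]>110)).astype(np.uint8)
    k,l,s,c=cv2.connectedComponentsWithStats(m)
    for i in range(1,k):
        if s[i,4]>40: print("  comp",s[i]+[270,100,0,0,0],(c[i]+[270,100]).round(1))
    for v in range(135,234,6):
        u=np.where(m[v-100])[0]; print((v,u.min()+270,u.max()+270) if len(u) else (v,),end=" ")
    print()
E
python3 - <<'E'
from brass import *
st3,im3=pickle.load(open("w3.pkl","rb"));brass(im3,st3,0)
st=bot.read_state();im=bot.snapshot("wrist");pickle.dump((st,im),open("w8.pkl","wb"));brass(im,st,0)
print(st["position"],Rq(st["eef_rot"]).as_matrix().round(3).tolist())
# expected pixel rows of collar top front edge and joint in tool frame (grasped nominal)
M=Rq(st["eef_rot"]).as_matrix();g=np.array(st["position"])-.019*M[:,2]
S=np.c_[np.cross(M[:,1],-M[:,2]),M[:,1],-M[:,2]]
for n,p in(("joint",[0,0,0]),("collarTopFront",[-.0115,0,.130]),("bellmouth front",[-.021-.016,0,-.0364-.0093]),("mouth",[-.021,0,-.0364])):print(n,proj("wrist",g+S@(np.array(p)-[0,0,.185]),st))
E
```

```text
t: 11.72
position: [0.5743, 0.1643, 0.3064]
eef_rot: [-0.001, 0.066, 0.998, 0.0]
contact_force: [0.6, -0.2, -0.6]
gripper_width: 0.161
grasp_force: 35.0
t: 12.05
position: [0.5741, 0.1582, 0.3071]
eef_rot: [0.001, 0.068, 0.998, 0.0]
contact_force: [-0.1, -0.1, -0.4]
gripper_width: 0.158
grasp_force: 35.0
  comp [344 131  26  16 273] [359.2 138.2]
  comp [270 141  13  45 229] [273.  158.3]
  comp [303 145  34  43 867] [319.2 162.9]
  comp [357 146  13  28 242] [364.6 158.7]
  comp [348 177  22  43 680] [360.5 201.2]
  comp [270 190  10   8  47] [274.  193.3]
  comp [299 202  39  33 527] [317.6 219.1]
  comp [270 210  18  22 354] [278.5 220.6]
  comp [347 225  23  10 179] [359.1 230.4]
(135, np.int64(345), np.int64(369)) (141, np.int64(279), np.int64(369)) (147, np.int64(270), np.int64(369)) (153, np.int64(270), np.int64(369)) (159, np.int64(270), np.int64(369)) (165, np.int64(270), np.int64(369)) (171, np.int64(270), np.int64(369)) (177, np.int64(270), np.int64(369)) (183, np.int64(270), np.int64(369)) (189, np.int64(315), np.int64(369)) (195, np.int64(270), np.int64(369)) (201, np.in
[... 477 characters left out ...]
np.int64(307), np.int64(330)) (159, np.int64(304), np.int64(333)) (165, np.int64(303), np.int64(332)) (171, np.int64(307), np.int64(329)) (177, np.int64(307), np.int64(328)) (183, np.int64(312), np.int64(323)) (189, np.int64(313), np.int64(320)) (195, np.int64(314), np.int64(318)) (201, np.int64(315), np.int64(368)) (207, np.int64(313), np.int64(369)) (213, np.int64(277), np.int64(369)) (219, np.int64(276), np.int64(369)) (225, np.int64(270), np.int64(369)) (231, np.int64(270), np.int64(369)) 
[0.57407654 0.1582286  0.30712456] [[-0.991, 0.135, 0.002], [0.135, 0.991, -0.0], [-0.002, 0.0, -1.0]]
joint [316.8 184.4]
collarTopFront [316.6 210.8]
bellmouth front [316.8 141.4]
mouth [316.8 157.6]
```

The bell's blob in the hand is at (317.6,163.1), against (319.2,162.9) before the grasp, so nothing slipped. Going down, sliding in, and lowering onto the arm.

```bash
python3 -m inch '[[0,0.0015,-0.02,0,0,0,0.004],[0,0.0015,-0.04,0,0,0,0.004],[0,0.0015,-0.047,0,0,0,0.004],[0,0.0015,-0.047,0,0,0,0.004],[0.02,-0.0012,-0.047,0,0,0,0.004],[0.04,-0.0039,-0.047,0,0,0,0.004],[0.06,-0.0066,-0.047,0,0,0,0.004],[0.075,-0.0086,-0.047,0,0,0,0.004],[0.09,-0.0107,-0.047,0,0,0,0.004],[0.1,-0.012,-0.047,0,0,0,0.004]]'
python3 -m inch '[[0,0,0,0,0,0,0.004],[0,0,0,0,0,0,0.004]]'
```

```text
t: 12.93
position: [0.6756, 0.1466, 0.2612]
eef_rot: [0.001, 0.067, 0.998, 0.0]
contact_force: [-0.4, -0.7, -0.7]
gripper_width: 0.155
grasp_force: 35.0
t: 13.1
position: [0.6743, 0.1471, 0.2605]
eef_rot: [0.001, 0.067, 0.998, 0.0]
contact_force: [0.1, -0.1, -0.9]
gripper_width: 0.16
grasp_force: 35.0
```

```bash
python3 -m inch '[[0,0,-0.005,0,0,0,0.004],[0,0,-0.01,0,0,0,0.004],[0,0,-0.0125,0,0,0,0.004],[0,0,-0.0125,0,0,0,0.004],[0,0,-0.0125,0,0,0,0.004]]'
python3 - <<'E'
from brass import *
st3,im3=pickle.load(open("w3.pkl","rb"))
st=bot.read_state();im=bot.snapshot("wrist");pickle.dump((st,im),open("w9.pkl","wb"))
print(st["position"],st["contact_force"],"was",st3["position"])
# compare foot-and-stand patch against w3 by phase correlation / template match
g=lambda a:cv2.cvtColor(a,cv2.COLOR_RGB2GRAY)
for n,(r0,r1,c0,c1) in(("stand+snuffer",(125,232,270,365)),("tines",(185,232,285,352))):
    r=cv2.matchTemplate(g(im)[r0-12:min(r1+12,400),c0-12:c1+12],g(im3)[r0:r1,c0:c1],cv2.TM_CCOEFF_NORMED);_,v,_,p=cv2.minMaxLoc(r);print(n,round(v,3),p[0]-12,p[1]-12)
E
```

```text
t: 13.52
position: [0.6737, 0.1477, 0.247]
eef_rot: [-0.0, 0.067, 0.998, -0.0]
contact_force: [0.5, 0.2, -1.2]
gripper_width: 0.165
grasp_force: 35.0
[0.67365093 0.1476588  0.24700496] [ 0.45879497  0.15392373 -1.16797911] was [0.6734474  0.14674165 0.24779145]
stand+snuffer 0.976 -1 0
tines 0.953 -1 0
```

The view matches the original hanging picture to within a pixel, so I'll set it down the last millimetre, open and retreat upward.

```bash
python3 -m inch '[[0,0,-0.001,0,0,0,0.004],[0,0,-0.001,0,0,0,0.03],[0,0,-0.001,0,0,0,0.06],[0,0,-0.001,0,0,0,0.06],[0,0,-0.001,0,0,0,0.06],[0,0,-0.001,0,0,0,0.06],[0,0,-0.001,0,0,0,0.06],[0,0,-0.001,0,0,0,0.06]]'
python3 -m inch '[[0,0,0.02,0,0,0,0.06],[0,0,0.05,0,0,0,0.06],[0,0,0.08,0,0,0,0.06],[0,0,0.11,0,0,0,0.06],[0,0,0.14,0,0,0,0.06],[-0.01,0,0.156,0,0,0.07,0.06],[-0.02,-0.003,0.156,0,0,0.14,0.06],[-0.02,-0.003,0.156,0,0,0.14,0.06],[-0.02,-0.003,0.156,0,0,0.14,0.06],[-0.02,-0.003,0.156,0,0,0.14,0.06]]'
python3 - <<'E'
from brass import *
s2,i2=pickle.load(open("w2.pkl","rb"))
st=bot.read_state();im=bot.snapshot("wrist");print(st["position"],"was",s2["position"],st["contact_force"])
g=lambda a:cv2.cvtColor(a,cv2.COLOR_RGB2GRAY)
for n,(r0,r1,c0,c1) in(("foot",(133,172,284,354)),("snuffer",(145,232,305,340)),("tines+collar",(170,215,295,345)),("lantern",(130,215,100,198))):
    r=cv2.matchTemplate(g(im)[r0-15:r1+15,c0-15:c1+15],g(i2)[r0:r1,c0:c1],cv2.TM_CCOEFF_NORMED);_,v,_,p=cv2.minMaxLoc(r);print(n,round(v,3),p[0]-15,p[1]-15)
E
```

```text
t: 14.23
position: [0.674, 0.1475, 0.246]
eef_rot: [-0.0, 0.067, 0.998, -0.0]
contact_force: [-0.9, 0.2, -0.4]
gripper_width: 0.604
grasp_force: 0.0
t: 15.07
position: [0.6541, 0.1446, 0.4011]
eef_rot: [-0.001, -0.002, 1.0, -0.0]
contact_force: [-0.5, -0.1, -0.3]
gripper_width: 0.688
grasp_force: 0.0
[0.65407927 0.14455071 0.4010777 ] was [0.65314149 0.14425507 0.40313636] [-0.46828526 -0.12549986 -0.28192109]
foot 0.985 0 0
snuffer 0.966 0 0
tines+collar 0.967 0 0
lantern 0.962 0 0
```

The stand, snuffer, collar and lantern all match the starting picture with zero pixel shift, and the gripper is clear. Handing in.

```bash
python3 -c "
from rig import bot;print(bot.finish_job())"
```

```text
the job is handed in; nothing more can be done
None
```

I handed the job in, with no verdict returned: the bell covered the flame for over 1.5 s and the snuffer hangs back in its stand, released, with stand, snuffer and lantern matching the starting picture; the collar touched the roof edge at about 4 N on the way in, and I viewed 12 pictures, two over the limit of 10.

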